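Refit the knob of a plant watering pump and hold it pressed

ROBOT

A 6-joint arm with a two-finger parallel gripper is mounted at the origin on the work surface. World frame = base frame: x ahead of the robot, y to its left, z up, the work surface at z = 0. Lengths are in m, angles in rad, forces in N, time in s.
With the tool pointing down it reaches from about 0.375 to 0.975 m from the base axis. Payload 3.8 kg.
Tool frame: the origin (TCP) lies at the very end of the fingers, on their centre line; the grasp point (between the pads) lies behind it (bot.tcp_to_grasp is the y of the grasp point in the tool frame, in m); y points along the fingers, z is the direction in which the jaws open and shut, and the axes are right-handed (so a half turn about y gives the same grasp; the last joint's range is limited). The gripper opens to 85 mm and grips with 20 to 120 N. Pads are 22 mm wide; open, the fingers measure 114 mm over their backs; the gripper's body (76 mm by 85 mm) begins 54 mm behind the grasp point. The pads swing forward as they close: fully open they stand 13 mm farther back than shut.
Start: joints at [1.168, 0.264, 1.604, -0, 1.274, -0.037], TCP at [0.241, 0.63, 0.231] pointing down, gripper open.
Joint ranges: [-2.63, 2.63], [-0.94, 2.18], [0.31, 2.57], [-1.31, 4.45], [0, 2.66], [-2.55, 2.55]. Speed limits (rad/s): [2.57, 2.57, 3.14, 3.14, 3.14, 3.14].

INTERFACE

Orientations are given as a rotation vector (axis times angle).
In Python, from workcell import bot, optics, workorder gives the robot as it stands.
- The arm moves only by the shell command python3 -m handwheel 'ROWS' [FORCE]. ROWS is JSON, a list of rows, each a list of 7 numbers: the shift along the tool's x, y, z in m, then the turn, a rotation vector about the tool's x, y, z in rad, then the opening, from 0 (shut) to 1 (fully open). A call has 1 to 8 rows; each row shifts and turns the commanded pose from where the row before left it, along the tool's axes as they then stand; what a row does not reach is not made up. A row lasts 1/8 s, in which the tool goes at most 62.5 mm and 10.7 degrees, less where a joint would pass 70% of its speed; a pose out of reach is approached as far as the arm can. A call with a gripper value outside its range is refused whole. The fingers move at their own pace and stop on an object; FORCE is the grip in N (left out, the last holds). Time passes only in rows, so rows that do not move let the fingers close. It gives the time, the measured TCP pose, the force and the opening at its end, in the units of the state.
- bot.read_state(): the state, without advancing time (a new reading comes with each control period).
- optics.read_camera(name): name is "scene" or "top" or "wrist"; returns a dict with "image" (384x512x3 uint8, red, green, blue), "z_map" (384x512 float32, m along the optical axis (not along the pixel's ray), 0 where there is no reading), "mtx" (3x3 intrinsics, pixels), "dist" ([k1, k2, p1, p2, k3] as OpenCV has them; the pictures are not rectified), "world_from_camera" (4x4, takes a point from camera to world coordinates); the wrist camera has in their place "hand_eye" (4x4, takes a point from camera to tool coordinates, whose origin is the TCP and whose axes are the tool frame's). Camera axes: x right, y down, z forward; pixel columns grow to the right and rows downward; lengths in m; the calibration is good to about 2 mm. A picture is of the moment at which its call begins: read the wrist's pose just before it.
- workorder.finish_job(): hands the job in, once; it reports no verdict.
The state is a dict: "time": time; "q": joint angles; "joint_vel": joint speeds; "joint_torque": joint torques, N m; "tool_pos": TCP position; "tcp_rot": TCP orientation; "wrist_force": force on the tool from outside, world axes, zero at the start; "torque": the same for the moment, N m; "width": opening from 0.0 (shut) to 1.0 (fully open).
Only numpy, scipy, OpenCV 4.12 (cv2) and the standard library are available. Lean on these libraries where they do the work, as an engineer would, in place of code of your own. Each camera call takes 0.05 s, during which the arm holds its last target.

TASK

The knob has come off the small watering pump. Pick it up, turn it so that the flat in its bore matches the flat of the D-shaped stem on top of the pump (the pointer on the knob marks the side of the flat), push it fully home on the stem, then press it all the way down against the spring to prime the pump and keep it pressed. Finish while still holding the knob down, and leave the other things on the table where they are.

Things in the scene. Friction and masses are not known exactly. Their poses are not given: they have to be found in the camera images.
- knob_center (a point): Loose grey plastic knob, bore down on the table; point on its axis, 23 mm above its underside, z up. Skirt 50 mm in diameter, 22 mm high; on it a centred grip bar 40 mm long (x), 14 mm thick (y), 24 mm high; total height 46 mm. A pointer rib 6 mm wide sticks out 11 mm beyond the skirt on the +x side only, 12 to 24 mm above the underside. 50 to 100 g.
- knob_bore (a point): Mouth of the knob's D-bore, centre of its underside, axes as knob_center. The bore is 18 mm deep: round part 18.4 mm in diameter, flat 5.2 mm from the axis on the +x (pointer) side; the lowest 4 mm widen by up to 2.8 mm all round as a lead-in.
- stem_top (a point): Top centre of the upright aluminium D-stem, 74 mm above the table at rest, 26 mm above the pump box. 16 mm in diameter, flat 4 mm from its axis on its +x side, full length. It cannot turn. Knob on: its x along this x, flats together; when fully home the bore's end rests on the stem top, knob_center 5 mm above this point, skirt 8 mm above the box.
- pump: The watering pump, a white plastic box 130 (x) x 110 (y) x 48 mm high, fixed to the table, the stem in the middle of its top; origin at the centre of its underside, x as the stem's. Two black hose stubs stick out 22 mm on its +y side.
- stem (a joint): How far the stem is pressed down, in m: 0 at rest, 0.006 all the way down on its stop. A spring resists with 3 N at the start and 9 N at full travel and pushes the stem back when let go.
- pot: White ceramic succulent pot, 80 mm wide, 100 mm high with the plant, stands on the table; origin at the centre of its underside. Bystander.
- mister: Steel mister bottle, 68 mm in diameter, 172 mm high; origin at the centre of its underside. Bystander.
- cloche: Clear glass cloche dome, 124 mm in diameter, 168 mm high; origin at the centre of its open underside. Bystander.
- tiers: White plastic storage box of three stacked tiers, 150 x 110 mm and 128 mm high, with a wooden dibber lying across its top; origin at the centre of its underside. Bystander.
Not all that is in view belongs to the job. Several things look just like the part that bears knob_center: the one meant starts farthest from the robot's base.

How it is judged:
By the outcome, as a careful person would: the job done as asked, in the order asked, and still so for the second after the job is handed in, while the arm keeps its last pose, push and grip.
It also fails if it takes over 45 s, if anything falls off the work surface, if the arm or the gripper's body presses on something with over 40 N, if the wrist force passes 120 N, or if a joint passes its speed limit or range.

## Working session

There is one attempt and no reset: what is moved stays moved. The work goes in short steps, Python scripts to look and compute and a shell command to move; the robot and the scene stay as the last step left them, time stands still between calls to the robot, and variables do not carry over. Pictures are saved under pics/ and viewed, and the job is handed in when it is done.

```bash
ls; mkdir -p pics
python3 - <<'E'
from workcell import bot, optics
import cv2,numpy as np
s=bot.read_state(); print(s, bot.tcp_to_grasp)
for n in ["scene","top","wrist"]:
    c=optics.read_camera(n); cv2.imwrite(f"pics/{n}0.png",c["image"][:,:,::-1]); np.savez(f"{n}0.npz",**c)
    print(n,c["mtx"].tolist(),c["dist"],(c.get("world_from_camera") if n!="wrist" else c["hand_eye"]).round(3).tolist())
E
```

```text
pics
{'time': 0.0, 'q': array([ 1.16805292e+00,  2.64760175e-01,  1.60535611e+00,  1.79238652e-05,
        1.27364779e+00, -3.69091484e-02]), 'joint_vel': array([-3.43352450e-04,  9.33617980e-05,  2.07743369e-03,  7.22223082e-04,
        7.29934084e-05,  5.19143023e-04]), 'joint_torque': array([-1.51426819e-03, -5.15133083e+01, -3.67303741e+01, -7.53200169e-06,
        1.29313741e-02,  7.63555107e-06]), 'tool_pos': array([0.24119273, 0.62968394, 0.22996691]), 'tcp_rot': array([-1.55379081,  0.28751006, -0.28673627]), 'wrist_force': array([-0.23441899, -0.14993287,  0.10984495]), 'torque': array([-0.00444127,  0.00720466,  0.00277875]), 'width': 1.0004272210877454} -0.0187
scene [[438.8120939419002, 0.0, 243.3911034374569], [0.0, 438.8120939419002, 192.24667676093716], [0.0, 0.0, 1.0]] [-0.09798199  0.          0.          0.          0.        ] [[0.053, 0.525, -0.849, 1.785], [0.999, -0.027, 0.046, -0.054], [0.002, -0.85, -0.526, 0.834], [0.0, 0.0, 0.0, 1.0]]
top [[378.90304167566853, 0.0, 257.51239582564693], [0.0, 378.90304167566853, 191.85479243041647], [0.0, 0.0, 1.0]] [-0.05290858  0.          0.          0.          0.        ] [[-0.0, -0.985, 0.174, 0.384], [-1.0, 0.003, 0.015, 0.0], [-0.015, -0.174, -0.985, 1.121], [0.0, 0.0, 0.0, 1.0]]
wrist [[283.4762588793193, 0.0, 255.04897316787793], [0.0, 283.4762588793193, 191.58584624458743], [0.0, 0.0, 1.0]] [-0.03312269  0.          0.          0.          0.        ] [[-0.0, 0.954, 0.299, -0.076], [-0.0, -0.299, 0.954, -0.143], [1.0, 0.0, 0.0, -0.0], [0.0, 0.0, 0.0, 1.0]]
```

View pics/scene0.png

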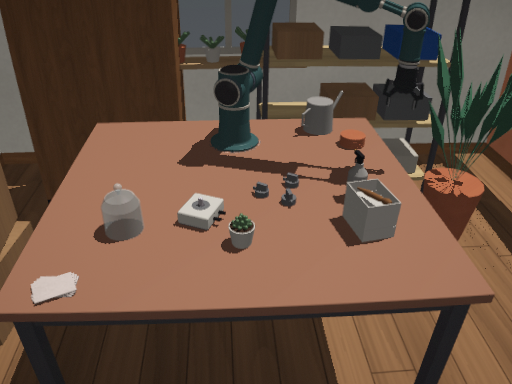

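View pics/top0.png

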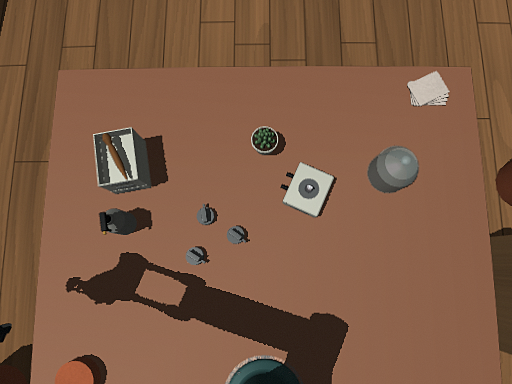

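View pics/wrist0.png

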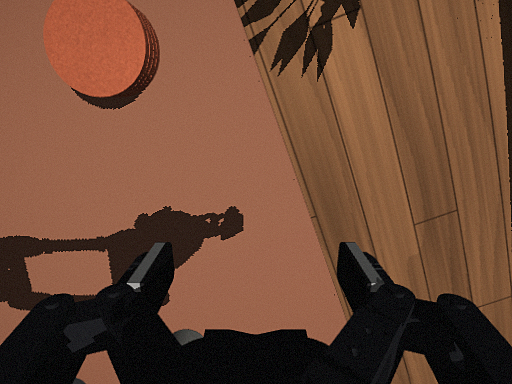

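The top view shows three knobs near (206,214), (237,234) and (196,256), and the pump at (308,188). I'll zoom in and measure.

```bash
cat > h.py <<'E'
import numpy as np,cv2
from scipy.spatial.transform import Rotation as R
def T(c,s=None):
    if "world_from_camera" in c: return c["world_from_camera"]
    W=np.eye(4);W[:3,:3]=R.from_rotvec(s["tcp_rot"]).as_matrix();W[:3,3]=s["tool_pos"]
    return W@c["hand_eye"]
def rays(c,M,uv):
    p=cv2.undistortPoints(np.float64(uv).reshape(-1,1,2),c["mtx"],c["dist"]).reshape(-1,2)
    d=np.c_[p,np.ones(len(p))]
    return M[:3,3],d@M[:3,:3].T
def onplane(c,M,uv,z):
    o,d=rays(c,M,uv); t=(z-o[2])/d[:,2]; return o+d*t[:,None]
def cloud(c,M):
    v,u=np.mgrid[0:384,0:512]; uv=np.c_[u.ravel(),v.ravel()]
    o,d=rays(c,M,uv); P=o+d*c["z_map"].reshape(-1,1); P[c["z_map"].ravel()==0]=np.nan
    return P.reshape(384,512,3)
E
python3 - <<'E'
from h import *
c=dict(np.load("top0.npz")); M=T(c); P=cloud(c,M)
for u,v in [(206,214),(237,234),(196,256)]:
    p=P[v-14:v+14,u-14:u+14]; 
    m=(p[...,2]>0.015)&(p[...,2]<.06); q=p[m]; print((u,v),len(q),q[:,2].max(),np.median(q[:,:2],0),np.linalg.norm(np.median(q[:,:2],0)))
p=P[155:225,270:345]; m=(p[...,2]>.04)&(p[...,2]<.06); q=p[m][:,:2].astype(np.float32); print(cv2.minAreaRect(q),len(q),np.median(p[m][:,2]))
m=(p[...,2]>.066); print(p[m].mean(0),m.sum(), p[m][:,2].max())
m=(p[...,2]>.02)&(p[...,2]<.04);print(p[m].round(3)[::6])
im=c["image"]
a=cv2.resize(im[190:280,170:270],None,fx=7,fy=6.5,interpolation=cv2.INTER_CUBIC); cv2.imwrite("pics/topk.png",a[:,:,::-1])
a=cv2.resize(im[150:225,265:350],None,fx=8,fy=8,interpolation=cv2.INTER_CUBIC); cv2.imwrite("pics/topp.png",a[:,:,::-1])
c=dict(np.load("scene0.npz"));im=c["image"]
a=cv2.resize(im[165:235,170:310],None,fx=5.7,fy=5.7,interpolation=cv2.INTER_CUBIC); cv2.imwrite("pics/scz.png",a[:,:,::-1])
E
```

```text
(206, 214) 248 0.05105371164614003 [0.50951303 0.1691579 ] 0.5368593166774628
(237, 234) 251 0.05185390946176005 [0.45288808 0.08030101] 0.45995203018198744
(196, 256) 260 0.051220905573557074 [0.39138189 0.19712442] 0.43822120055808694
((0.5846153497695923, -0.12999936938285828), (0.11010251194238663, 0.13092148303985596), 65.5107192993164) 1657 0.04860689874523105
[ 0.58309857 -0.12936674  0.073193  ] 24 0.07651165513043767
[[ 0.637 -0.071  0.026]
 [ 0.634 -0.079  0.027]
 [ 0.629 -0.079  0.034]
 [ 0.628 -0.073  0.028]
 [ 0.625 -0.074  0.024]
 [ 0.622 -0.085  0.025]
 [ 0.597 -0.061  0.028]
 [ 0.595 -0.064  0.027]
 [ 0.591 -0.061  0.029]
 [ 0.589 -0.067  0.027]
 [ 0.545 -0.173  0.038]
 [ 0.54  -0.071  0.039]
 [ 0.534 -0.086  0.039]
 [ 0.528 -0.1    0.039]
 [ 0.523 -0.109  0.033]
 [ 0.517 -0.123  0.035]
 [ 0.511 -0.135  0.036]
 [ 0.506 -0.147  0.028]]
```

View pics/topk.png

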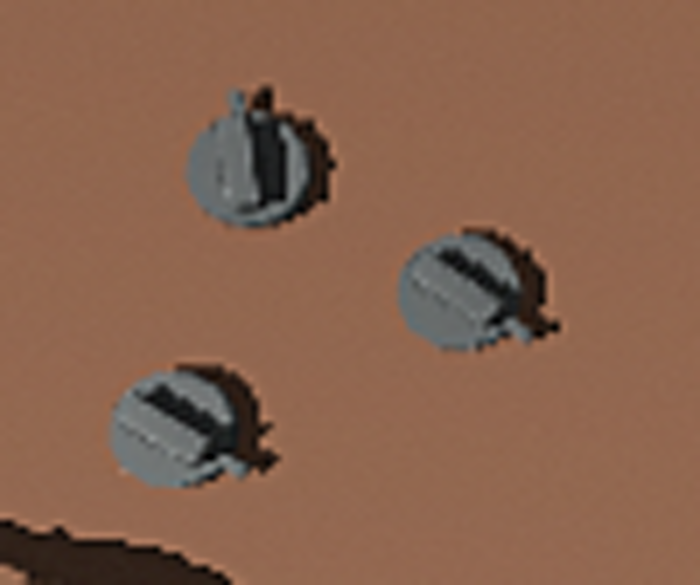

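View pics/topp.png

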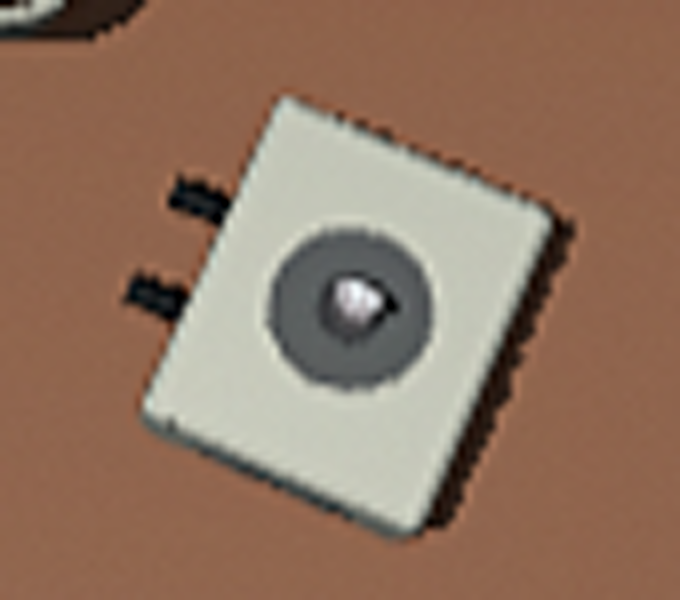

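View pics/scz.png

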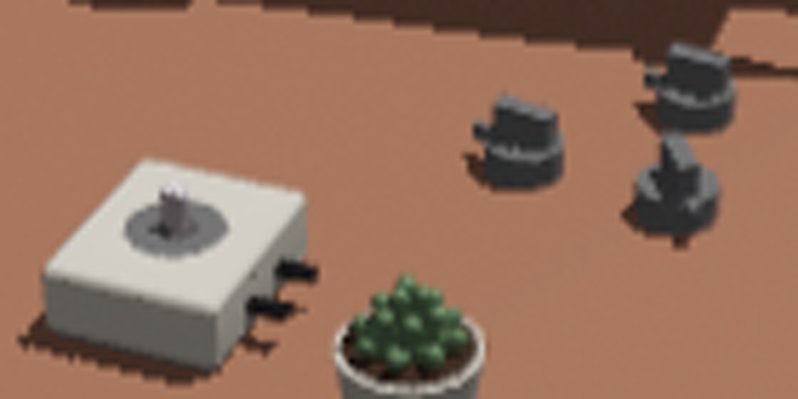

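```bash
cat >> h.py <<'E'
def plan(target,adeg,s=None):
    """tool-frame shift (start axes) and turn about tool y to reach target TCP with tool z at world yaw adeg, pointing down"""
    from workcell import bot
    s=s or bot.read_state()
    M=R.from_rotvec(s["tcp_rot"]).as_matrix()
    a=np.radians(adeg);z=np.array([np.cos(a),np.sin(a),0]);y=np.array([0,0,-1.]);x=np.cross(y,z)
    G=np.c_[x,y,z]
    print("now",s["tool_pos"].round(4),"yaw z",np.degrees(np.arctan2(M[1,2],M[0,2])).round(2),"t",s["time"])
    print("shift tool (m)",(M.T@(np.array(target)-s["tool_pos"])).round(4),"turn rv (rad)",R.from_matrix(M.T@G).as_rotvec().round(4))
E
python3 - <<'E'
from h import *
plan([.51,.169,.17],99)
plan([.51,.169,.17],-81)
# knob contour in top view
c=dict(np.load("top0.npz"));M=T(c)
# bar top edge ends from zoomed view: (237,130)-(235,205)?
E
```

```text
now [0.2412 0.6298 0.2303] yaw z 69.04 t 0.15
shift tool (m) [ 0.4158  0.0608 -0.3341] turn rv (rad) [ 1.600e-03 -5.229e-01 -5.000e-04]
now [0.2412 0.6298 0.2303] yaw z 69.04 t 0.15
shift tool (m) [ 0.4158  0.0608 -0.3341] turn rv (rad) [7.0000e-04 2.6187e+00 2.2000e-03]
```

```bash
python3 -m handwheel '[[0.046,0,-0.037,0,0,0,1],[0.046,0,-0.037,0,0,0,1],[0.046,0,-0.037,0,0,0,1],[0.046,0,-0.037,0,0,0,1],[0.046,0,-0.037,0,0,0,1],[0.046,0,-0.037,0,0,0,1],[0.046,0,-0.037,0,0,0,1],[0.046,0,-0.037,0,0,0,1]]'; python3 -m handwheel '[[0.04,0,-0.035,0,0,0,1],[0,0.02,0,0,-0.17,0,1],[0,0.02,0,0,-0.17,0,1],[0,0.02,0,0,-0.17,0,1],[0,0,0,0,0,0,1]]'
python3 - <<'E'
from h import *
plan([.51,.169,.17],99)
E
```

```text
time: 1.15
tool_pos: [0.4798, 0.2205, 0.2312]
tcp_rot: [-1.552, 0.287, -0.287]
wrist_force: [0.9, 0.1, 1.2]
width: 0.998
time: 1.78
tool_pos: [0.5023, 0.1746, 0.1691]
tcp_rot: [-1.569, -0.108, 0.115]
wrist_force: [0.3, -0.1, -0.3]
width: 0.998
now [0.5023 0.1746 0.1691] yaw z 98.15 t 1.775
shift tool (m) [ 0.0068 -0.0009 -0.0067] turn rv (rad) [ 0.0007 -0.0149 -0.0046]
```

Run:
```python
from h import *
from workcell import bot, optics
s=bot.read_state(); c=optics.read_camera("wrist"); np.savez("wrist1.npz",**c,tcp_rot=s["tcp_rot"],tool_pos=s["tool_pos"])
cv2.imwrite("pics/wrist1.png",c["image"][:,:,::-1])
P=cloud(c,T(c,s)); print(P[180:380:20,255].round(3))
```

```text
[[ 0.497  0.173  0.047]
 [ 0.517  0.176  0.046]
 [ 0.558  0.182  0.   ]
 [ 0.584  0.186  0.   ]
 [ 0.61   0.19   0.001]
 [ 0.64   0.194 -0.   ]
 [ 0.67   0.198  0.001]
 [ 0.702  0.203  0.   ]
 [ 0.492  0.173  0.247]
 [ 0.492  0.173  0.254]]
```

View pics/wrist1.png

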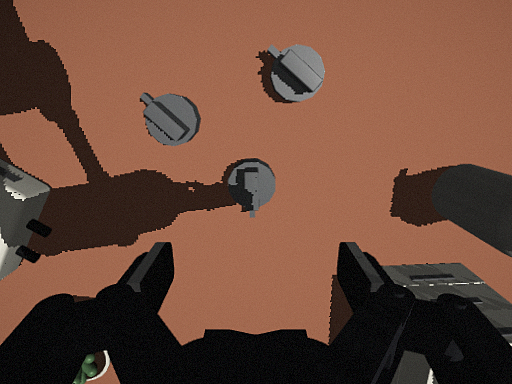

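The target knob is at (252,183) with its pointer down at (254,212), toward +x. Next I'll fit the bar top and the skirt.

```bash
cat >> h.py <<'E'
def knob(c,M,box):
    u0,u1,v0,v1=box; P=cloud(c,M)[v0:v1,u0:u1]
    z=P[...,2]; 
    def rect(m,n):
        q=P[m][:,:2].astype(np.float32); r=cv2.minAreaRect(q); print(n,len(q),"z",np.median(P[m][:,2]).round(4),r); return r
    top=(z>.041)&(z<.051); rect(top,"bar")
    sk=(z>.018)&(z<.026); q=P[sk][:,:2]; print("skirt circle",cv2.minEnclosingCircle(q.astype(np.float32)))
    # colour mask contour on plane
    q=P[top][:,:2]; print("bar mean",q.mean(0)); w,V=np.linalg.eigh(np.cov(q.T)); print("bar yaw pca",np.degrees(np.arctan2(V[1,1],V[0,1])))
E
python3 - <<'E'
from h import *
c=dict(np.load("wrist1.npz"));M=T(c,c)
knob(c,M,(220,285,150,225))
im=c["image"][145:230,210:295]; cv2.imwrite("pics/wk.png",cv2.resize(im,None,fx=7,fy=7,interpolation=cv2.INTER_CUBIC)[:,:,::-1])
E
```

```text
bar 561 z 0.0459 ((0.5089804530143738, 0.1711616963148117), (0.03996553644537926, 0.013646471314132214), 8.296363830566406)
skirt circle ((0.5144672989845276, 0.17289499938488007), 0.03117365948855877)
bar mean [0.50812717 0.17141524]
bar yaw pca -171.70392261825234
```

View pics/wk.png

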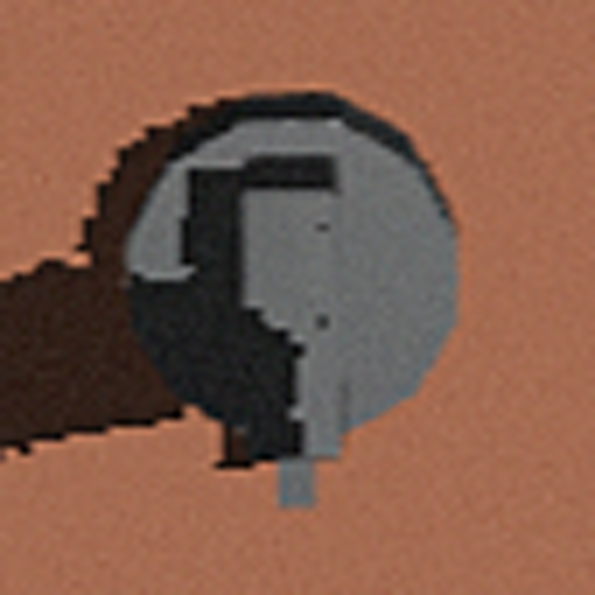

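Run:
```python
from h import *
plan([.509,.1712,.026],98.3)
```

```text
now [0.5033 0.175  0.1705] yaw z 98.08 t 1.825
shift tool (m) [ 0.0054  0.1445 -0.0045] turn rv (rad) [ 0.0003 -0.0039 -0.0022]
```

```bash
python3 -m handwheel '[[0.0054,0.035,-0.0045,0,-0.004,-0.002,0.6],[0,0.035,0,0,0,0,0.6],[0,0.03,0,0,0,0,0.6],[0,0,0,0,0,0,0.6],[0,0,0,0,0,0,0.6]]'
python3 - <<'E'
from h import *
from workcell import bot, optics
s=bot.read_state(); c=optics.read_camera("wrist"); np.savez("wrist2.npz",**c,tcp_rot=s["tcp_rot"],tool_pos=s["tool_pos"])
cv2.imwrite("pics/wrist2.png",c["image"][:,:,::-1])
plan([.509,.1712,.026],98.3)
E
```

```text
time: 2.45
tool_pos: [0.5115, 0.1721, 0.0731]
tcp_rot: [-1.567, -0.119, 0.112]
wrist_force: [0.1, -0.2, -0.1]
width: 0.603
now [0.5119 0.1722 0.0735] yaw z 98.45 t 2.5
shift tool (m) [-0.0033  0.0475 -0.0006] turn rv (rad) [-0.0005  0.0026  0.0056]
```

View pics/wrist2.png

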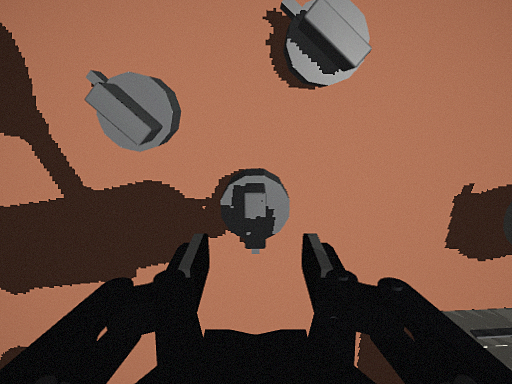

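Run:
```python
from h import *
c=dict(np.load("wrist2.npz"));M=T(c,c)
knob(c,M,(218,292,165,256))
from workcell import bot
for i in range(3): print(bot.read_state()["tool_pos"],bot.read_state()["tcp_rot"])
```

```text
bar 1232 z 0.046 ((0.5087795853614807, 0.17109578847885132), (0.04014512151479721, 0.013534720055758953), 8.895541191101074)
skirt circle ((0.514031171798706, 0.17266516387462616), 0.030918337404727936)
bar mean [0.50749169 0.17106573]
bar yaw pca -171.20684265475052
[0.51193302 0.17222263 0.07347207] [-1.56681959 -0.1201653   0.11142893]
[0.51193302 0.17222263 0.07347207] [-1.56681959 -0.1201653   0.11142893]
[0.51193302 0.17222263 0.07347207] [-1.56681959 -0.1201653   0.11142893]
```

```bash
python3 -m handwheel '[[-0.003,0.024,-0.001,0,0.004,0.003,0.6],[0,0.0235,0,0,0,0,0.6],[0,0,0,0,0,0,0.6],[0,0,0,0,0,0,0.3]]' 40; python3 -c "
from h import *
plan([.509,.1712,.026],98.5)"
```

```text
time: 3.0
tool_pos: [0.5088, 0.1707, 0.0256]
tcp_rot: [-1.567, -0.115, 0.112]
wrist_force: [0.4, 0.2, -0.4]
width: 0.402
now [0.5088 0.1707 0.0256] yaw z 98.25 t 3.0
shift tool (m) [ 0.0002 -0.0004  0.0005] turn rv (rad) [-0.0003 -0.0043  0.0018]
```

```bash
python3 -m handwheel '[[0,0,0,0,0,0,0],[0,0,0,0,0,0,0],[0,0,0,0,0,0,0],[0,0,0,0,0,0,0],[0,0,0,0,0,0,0]]' 60
python3 - <<'E'
from h import *
from workcell import bot, optics
s=bot.read_state(); c=optics.read_camera("wrist"); np.savez("wrist3.npz",**c,tcp_rot=s["tcp_rot"],tool_pos=s["tool_pos"])
cv2.imwrite("pics/wrist3.png",c["image"][:,:,::-1])
plan([.509,.1712,.026],98.3);print(s["wrist_force"],s["width"])
E
```

```text
time: 3.62
tool_pos: [0.5091, 0.1707, 0.0256]
tcp_rot: [-1.567, -0.115, 0.111]
wrist_force: [-0.1, -0.3, 5.9]
width: 0.148
now [0.5091 0.1707 0.0256] yaw z 98.26 t 3.675
shift tool (m) [-0.0001 -0.0004  0.0005] turn rv (rad) [-0.0005 -0.0007  0.0024]
[-0.14411179 -0.29788725  5.90673044] 0.14828865331638796
```

View pics/wrist3.png

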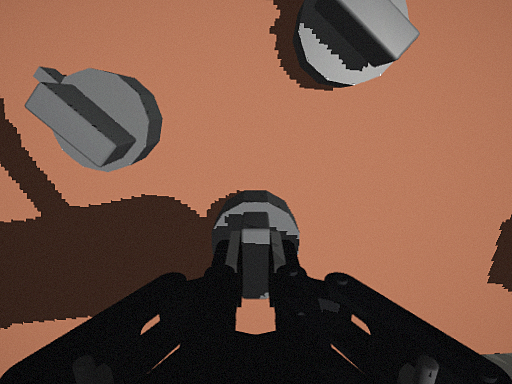

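The grip holds at width 0.148, about 12.6 mm. I'll lift and go to a viewing pose near the pump.

```bash
python3 -m handwheel '[[0,-0.03,0,0,0,0,0],[0,-0.06,0,0,0,0,0],[0,-0.055,0,0,0,0,0],[0,0,0,0,0,0,0]]' 70
python3 - <<'E'
from h import *
from workcell import bot, optics
s=bot.read_state(); c=optics.read_camera("wrist"); np.savez("wrist4.npz",**c,tcp_rot=s["tcp_rot"],tool_pos=s["tool_pos"])
cv2.imwrite("pics/wrist4.png",c["image"][:,:,::-1])
plan([.63,-.151,.17],65.5);print(s["wrist_force"],s["width"])
E
```

```text
time: 4.18
tool_pos: [0.5116, 0.1714, 0.1751]
tcp_rot: [-1.565, -0.121, 0.105]
wrist_force: [-0.1, 0.5, -1.1]
width: 0.146
now [0.5094 0.1708 0.1718] yaw z 98.26 t 4.225
shift tool (m) [ 0.0731  0.0019 -0.3358] turn rv (rad) [-0.0022  0.5718  0.0046]
[-0.07424399  0.4642876  -1.09503317] 0.14601349147871948
```

View pics/wrist4.png

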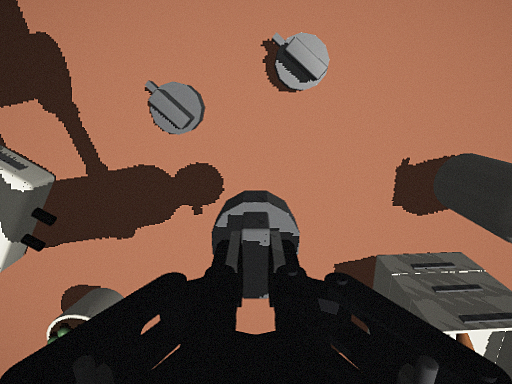

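The knob is in hand. Now moving to the pump.

```bash
python3 -m handwheel '[[0.012,0,-0.054,0,0,0,0],[0.012,0,-0.056,0,0,0,0],[0.012,0,-0.056,0,0,0,0],[0.012,0,-0.056,0,0,0,0],[0.012,0,-0.056,0,0,0,0],[0.012,0,-0.056,0,0,0,0]]'
python3 -m handwheel '[[0,0,0,0,0.14,0,0],[0,0,0,0,0.14,0,0],[0,0,0,0,0.14,0,0],[0,0,0,0,0.15,0,0],[0,0,0,0,0,0,0],[0,0,0,0,0,0,0]]'
python3 - <<'E'
from h import *
from workcell import bot, optics
s=bot.read_state(); c=optics.read_camera("wrist"); np.savez("wrist5.npz",**c,tcp_rot=s["tcp_rot"],tool_pos=s["tool_pos"])
cv2.imwrite("pics/wrist5.png",c["image"][:,:,::-1])
plan([.63,-.151,.17],65.5);print(s["wrist_force"],s["width"])
E
```

```text
time: 4.97
tool_pos: [0.6255, -0.1513, 0.1658]
tcp_rot: [-1.566, -0.109, 0.117]
wrist_force: [1.1, -0.1, -0.9]
width: 0.15
time: 5.72
tool_pos: [0.6259, -0.1497, 0.1672]
tcp_rot: [-1.545, 0.335, -0.329]
wrist_force: [-0.6, 0.1, -0.9]
width: 0.143
now [ 0.6261 -0.1498  0.1676] yaw z 65.72 t 5.775
shift tool (m) [ 0.004  -0.0024  0.0005] turn rv (rad) [ 0.0008  0.0038 -0.0027]
[-0.55519396  0.14277164 -0.88924912] 0.14281819812401209
```

View pics/wrist5.png

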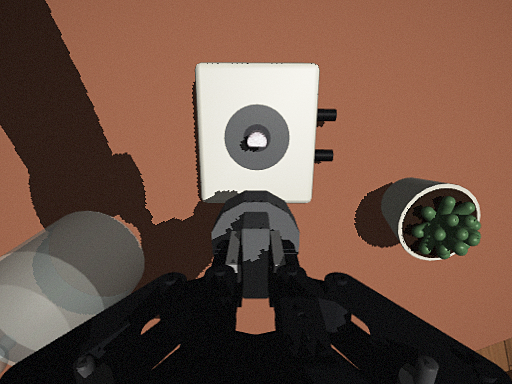

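The pump fills (195–320, 62–203), its stem top is at (257,140), and its hoses are to the right (+y). Measuring those.

Run:
```python
from h import *
c=dict(np.load("wrist5.npz"));M=T(c,c);P=cloud(c,M)
a=P[55:190,185:325];z=a[...,2]
m=(z>.044)&(z<.053);q=a[m][:,:2].astype(np.float32);r=cv2.minAreaRect(q);print("box",r,np.median(a[m][:,2]))
b=P[115:160,235:280];m=(b[...,2]>.069)&(b[...,2]<.079);q=b[m];print("stem",len(q),q.mean(0),cv2.minAreaRect(q[:,:2].astype(np.float32)))
# in stem axes
yaw=np.radians(-24.4);ax=np.array([[np.cos(yaw),np.sin(yaw)],[-np.sin(yaw),np.cos(yaw)]]);w=q[:,:2]@ax.T;print("x rng",w[:,0].min(),w[:,0].max(),"y",w[:,1].min(),w[:,1].max(),"centre y",(w[:,1].min()+w[:,1].max())/2,"centre from x min+8",w[:,0].min()+.008, "max-4",w[:,0].max()-.004)
xc=w[:,0].min()+.008;yc=(w[:,1].min()+w[:,1].max())/2;print("centre",ax.T@[xc,yc])
print("depth top: ",np.percentile(q[:,2],[5,50,95]))
# disc on box (dark grey)
g=c["image"][55:200,185:325].astype(int);print(g[80,45],g[80,20])
im=c["image"][100:175,220:295]; cv2.imwrite("pics/ws.png",cv2.resize(im,None,fx=8,fy=8,interpolation=cv2.INTER_CUBIC)[:,:,::-1])
gray=c["image"][...,1].astype(int);m=((gray<130)).astype(np.uint8);m[:95]=0;m[180:]=0;m[:,:215]=0;m[:,298:]=0
cs,_=cv2.findContours(m,cv2.RETR_EXTERNAL,cv2.CHAIN_APPROX_NONE);k=max(cs,key=cv2.contourArea)
X=onplane(c,M,k[:,0,:],.049)[:,:2];print("disc",cv2.fitEllipse(X.astype(np.float32)))
```

```text
box ((0.5774640440940857, -0.126906618475914), (0.10801540315151215, 0.11424997448921204), 65.66757202148438) 0.047995955951532665
stem 240 [ 0.58328618 -0.1290608   0.07396361] ((0.5826410055160522, -0.12879878282546997), (0.01496539544314146, 0.012083372101187706), 65.63671875)
x rng 0.5777673985128302 0.5898501955067202 y 0.11591389976674314 0.13088161520236014 centre y 0.12339775748455165 centre from x min+8 0.5857673985128302 max-4 0.5858501955067202
centre [ 0.58442496 -0.12960679]
depth top:  [0.07272082 0.07405427 0.07499547]
[109 110 111] [234 231 222]
disc ((0.5843449234962463, -0.12995553016662598), (0.05776858702301979, 0.05812130868434906), 74.83002471923828)
```

View pics/ws.png

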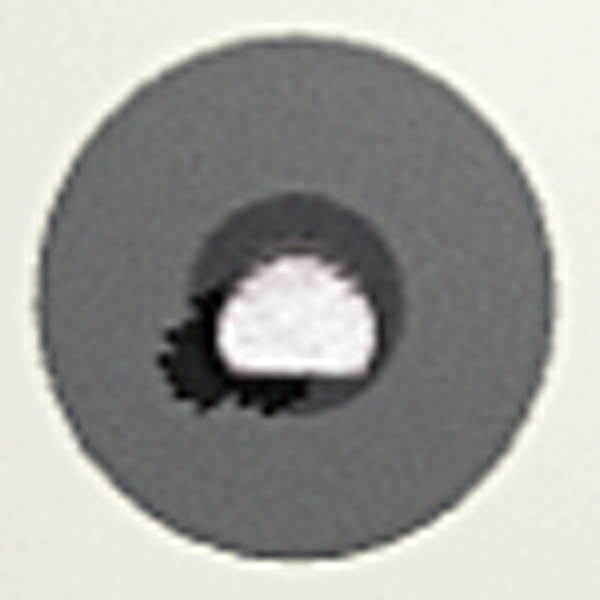

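All three centres (stem, disc and top view) agree at (0.5844, -0.1296), with yaw -24.3° and the flat facing down in the image (+x). I'll check the knob in hand before lowering.

Run:
```python
from h import *
# held knob in tool frame
for n in ("wrist3","wrist5"):
    c=dict(np.load(n+".npz")); P=cloud(c,c["hand_eye"])[185:262,205:305].reshape(-1,3)
    y=P[:,1]
    top=P[(y<-.015)&(y>-.026)&(abs(P[:,2])<.007)&(abs(P[:,0])<.03)]
    sk=P[(y<.007)&(y>.000)&(P[:,0]<.03)&(P[:,0]>-.03)]
    print(n,"bar x range",top[:,0].min(),len(top),"y",np.median(top[:,1]),"skirt min x",sk[:,0].min(),"z",sk[:,2].min(),sk[:,2].max(),np.median(sk[:,1]))
    # bar near edge orientation
    e=[]
    for zz in np.arange(-.005,.0055,.0025):
        t=top[abs(top[:,2]-zz)<.001]; e.append((round(zz,4),t[:,0].min().round(4)) if len(t) else None)
    print(e)
plan([.5844,-.1296,.112],65.67)
```

```text
wrist3 bar x range -0.020263418776884062 1065 y -0.020281887959739314 skirt min x -0.025130156755481865 z -0.02519585252599752 0.024376943966660663 0.0034348157240570443
[(np.float64(-0.005), np.float64(-0.0202)), (np.float64(-0.0025), np.float64(-0.0199)), (np.float64(0.0), np.float64(-0.0203)), (np.float64(0.0025), np.float64(-0.0199)), (np.float64(0.005), np.float64(-0.02))]
wrist5 bar x range -0.0200895794908209 1054 y -0.020178397625289897 skirt min x -0.024918922613571044 z -0.025207986977958303 0.024480449692087 0.003486948102374113
[(np.float64(-0.005), np.float64(-0.0199)), (np.float64(-0.0025), np.float64(-0.0197)), (np.float64(0.0), np.float64(-0.02)), (np.float64(0.0025), np.float64(-0.0198)), (np.float64(0.005), np.float64(-0.0201))]
now [ 0.6261 -0.1498  0.1676] yaw z 65.72 t 5.775
shift tool (m) [-0.0462  0.0557  0.0013] turn rv (rad) [ 0.0008  0.0008 -0.0027]
```

```bash
python3 -m handwheel '[[-0.046,0.02,0.001,0,0,-0.0027,0],[0,0.034,0,0,0,0,0],[0,0,0,0,0,0,0],[0,0,0,0,0,0,0]]'
python3 - <<'E'
from h import *
from workcell import bot, optics
s=bot.read_state(); c=optics.read_camera("wrist")
cv2.imwrite("pics/wrist6.png",c["image"][:,:,::-1])
c=optics.read_camera("scene");cv2.imwrite("pics/scene6.png",cv2.resize(c["image"][150:240,150:270],None,fx=6,fy=6)[:,:,::-1])
plan([.5844,-.1296,.1],65.67);print(s["wrist_force"],s["width"])
E
```

```text
time: 6.28
tool_pos: [0.5864, -0.1304, 0.1158]
tcp_rot: [-1.546, 0.331, -0.336]
wrist_force: [0.4, -0.3, -0.6]
width: 0.144
now [ 0.5872 -0.1307  0.1167] yaw z 65.62 t 6.375
shift tool (m) [-0.0031  0.0167 -0.0002] turn rv (rad) [-0.     -0.0009  0.0053]
[ 0.40433769 -0.31962976 -0.59755313] 0.1440766984148876
```

View pics/wrist6.png

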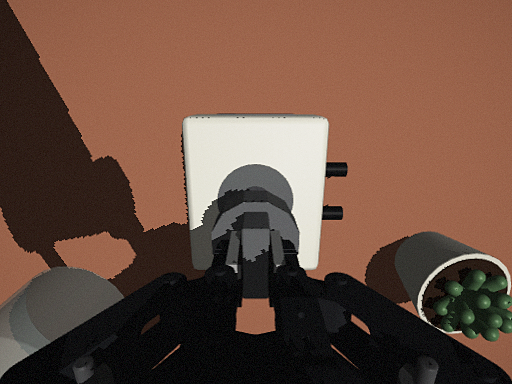

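View pics/scene6.png

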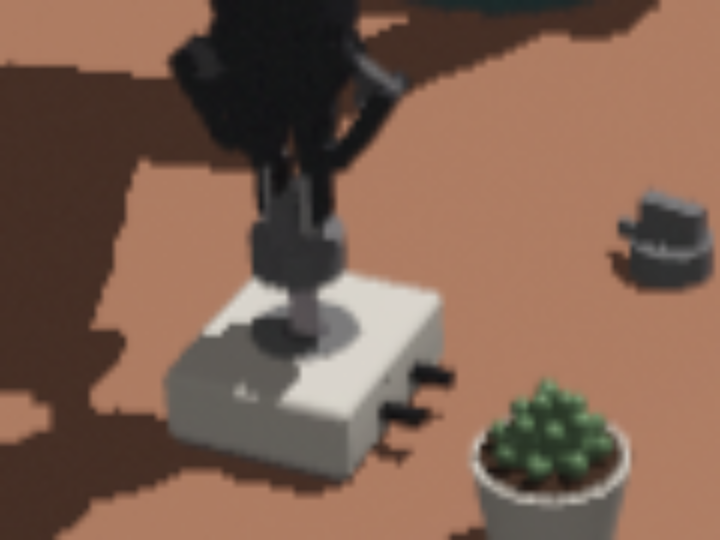

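```bash
python3 -m handwheel '[[-0.003,0,0,0,0,0.005,0],[0,0.006,0,0,0,0,0],[0,0,0,0,0,0,0],[0,0,0,0,0,0,0]]'
python3 - <<'E'
from h import *
from workcell import bot
s=bot.read_state()
plan([.5844,-.1296,.1],65.67);print(s["wrist_force"],s["width"])
E
```

```text
time: 6.88
tool_pos: [0.5824, -0.1288, 0.1085]
tcp_rot: [-1.545, 0.337, -0.331]
wrist_force: [0.3, -0.2, -1.0]
width: 0.149
now [ 0.5824 -0.1288  0.1085] yaw z 65.61 t 6.875
shift tool (m) [0.0022 0.0085 0.0001] turn rv (rad) [ 0.0006 -0.0011 -0.0035]
[ 0.28572218 -0.20201327 -1.02675637] 0.14851098998201548
```

```bash
python3 -m handwheel '[[0,0,0,0,0,0,0],[0,0,0,0,0,0,0],[0,0,0,0,0,0,0]]'
python3 -c "
from h import *
plan([.5844,-.1296,.1],65.67)"
python3 -m handwheel '[[0,0,0,0,0,0,0],[0,0,0,0,0,0,0]]'
python3 -c "
from h import *
plan([.5844,-.1296,.1],65.67)"
```

```text
time: 7.25
tool_pos: [0.5826, -0.1288, 0.1088]
tcp_rot: [-1.545, 0.336, -0.332]
wrist_force: [0.3, 0.3, -0.5]
width: 0.146
now [ 0.5826 -0.1288  0.1088] yaw z 65.61 t 7.25
shift tool (m) [0.002  0.0088 0.0001] turn rv (rad) [ 0.0005 -0.0011 -0.003 ]
time: 7.5
tool_pos: [0.5826, -0.1288, 0.1088]
tcp_rot: [-1.545, 0.336, -0.331]
wrist_force: [-0.1, 0.7, -0.9]
width: 0.147
now [ 0.5826 -0.1288  0.1088] yaw z 65.6 t 7.5
shift tool (m) [0.002  0.0087 0.0001] turn rv (rad) [ 0.0005 -0.0012 -0.0031]
```

```bash
python3 -m handwheel '[[0.002,0.004,0,0,-0.001,-0.003,0],[0,0,0,0,0,0,0],[0,0,0,0,0,0,0],[0,0,0,0,0,0,0]]'
python3 -c "
from h import *
plan([.5844,-.1296,.0998],65.67)"
```

```text
time: 8.0
tool_pos: [0.5844, -0.1297, 0.1048]
tcp_rot: [-1.545, 0.333, -0.333]
wrist_force: [0.4, -0.4, 0.1]
width: 0.15
now [ 0.5844 -0.1297  0.1048] yaw z 65.66 t 8.0
shift tool (m) [-0.0001  0.005   0.0001] turn rv (rad) [ 0.0005 -0.0002 -0.0001]
```

```bash
python3 -m handwheel '[[0,0.004,0,0,0,0,0],[0,0.004,0,0,0,0,0],[0,0,0,0,0,0,0]]'
python3 -m handwheel '[[0,0.004,0,0,0,0,0],[0,0,0,0,0,0,0],[0,0,0,0,0,0,0]]'
python3 -c "
from h import *
plan([.5844,-.1296,.0816],65.67)"
```

```text
time: 8.38
tool_pos: [0.5838, -0.1295, 0.096]
tcp_rot: [-1.545, 0.334, -0.332]
wrist_force: [-0.4, -0.0, 0.2]
width: 0.143
time: 8.75
tool_pos: [0.5844, -0.1297, 0.0927]
tcp_rot: [-1.545, 0.333, -0.333]
wrist_force: [0.2, 0.4, -0.7]
width: 0.149
now [ 0.5844 -0.1297  0.0927] yaw z 65.66 t 8.75
shift tool (m) [-0.      0.0111  0.0001] turn rv (rad) [ 0.0005 -0.0002 -0.0001]
```

Sliding on without force: the underside is at 67 mm, 7 mm over the stem. Continuing.

```bash
python3 -m handwheel '[[0,0.004,0,0,0,0,0],[0,0.004,0,0,0,0,0],[0,0,0,0,0,0,0],[0,0,0,0,0,0,0]]'
python3 -m handwheel '[[0,0.003,0,0,0,0,0],[0,0,0,0,0,0,0],[0,0,0,0,0,0,0]]'
python3 -c "
from h import *
plan([.5844,-.1296,.0816],65.67)"
```

```text
time: 9.25
tool_pos: [0.5843, -0.1297, 0.0846]
tcp_rot: [-1.545, 0.334, -0.333]
wrist_force: [0.3, 0.1, -1.2]
width: 0.142
time: 9.62
tool_pos: [0.5843, -0.1296, 0.0817]
tcp_rot: [-1.546, 0.334, -0.333]
wrist_force: [0.8, -0.4, -1.0]
width: 0.148
now [ 0.5843 -0.1296  0.0817] yaw z 65.66 t 9.625
shift tool (m) [0.0001 0.0001 0.0001] turn rv (rad) [ 0.0006 -0.0001 -0.0003]
```

```bash
python3 -m handwheel '[[0,0.002,0,0,0,0,0],[0,0,0,0,0,0,0],[0,0,0,0,0,0,0]]' 100
python3 -m handwheel '[[0,0.002,0,0,0,0,0],[0,0,0,0,0,0,0],[0,0,0,0,0,0,0]]'
python3 -m handwheel '[[0,0.002,0,0,0,0,0],[0,0,0,0,0,0,0],[0,0,0,0,0,0,0]]'
python3 -m handwheel '[[0,0.001,0,0,0,0,0],[0,0,0,0,0,0,0],[0,0,0,0,0,0,0]]'
```

```text
time: 10.0
tool_pos: [0.5844, -0.1297, 0.0801]
tcp_rot: [-1.546, 0.333, -0.333]
wrist_force: [-1.4, 0.0, 3.5]
width: 0.138
time: 10.38
tool_pos: [0.5845, -0.1297, 0.078]
tcp_rot: [-1.546, 0.333, -0.333]
wrist_force: [-2.8, 0.7, 5.2]
width: 0.133
time: 10.75
tool_pos: [0.5845, -0.1297, 0.0763]
tcp_rot: [-1.546, 0.333, -0.333]
wrist_force: [-4.0, 0.9, 7.1]
width: 0.138
time: 11.12
tool_pos: [0.5845, -0.1297, 0.0757]
tcp_rot: [-1.546, 0.333, -0.333]
wrist_force: [-4.4, 0.9, 8.9]
width: 0.14
```

The force follows the spring. I'll press on until it climbs sharply against the stop.

```bash
python3 -m handwheel '[[0,0.001,0,0,0,0,0],[0,0,0,0,0,0,0],[0,0,0,0,0,0,0]]'
python3 -m handwheel '[[0,0.001,0,0,0,0,0],[0,0,0,0,0,0,0],[0,0,0,0,0,0,0]]'
python3 -m handwheel '[[0,0.001,0,0,0,0,0],[0,0,0,0,0,0,0],[0,0,0,0,0,0,0]]'
```

```text
time: 11.5
tool_pos: [0.5846, -0.1297, 0.0756]
tcp_rot: [-1.546, 0.333, -0.333]
wrist_force: [-6.5, 1.8, 14.1]
width: 0.141
time: 11.88
tool_pos: [0.5846, -0.1297, 0.0756]
tcp_rot: [-1.546, 0.333, -0.333]
wrist_force: [-8.4, 2.1, 19.4]
width: 0.137
time: 12.25
tool_pos: [0.5847, -0.1298, 0.0755]
tcp_rot: [-1.546, 0.333, -0.333]
wrist_force: [-11.2, 2.7, 23.5]
width: 0.136
```

Run:
```python
from h import *
from workcell import bot, optics
s=bot.read_state(); c=optics.read_camera("wrist"); np.savez("wrist7.npz",**c,tcp_rot=s["tcp_rot"],tool_pos=s["tool_pos"])
cv2.imwrite("pics/wrist7.png",c["image"][:,:,::-1])
P=cloud(c,c["hand_eye"])[185:262,205:305].reshape(-1,3);y=P[:,1]
top=P[(y<-.015)&(y>-.026)&(abs(P[:,2])<.007)&(abs(P[:,0])<.03)];sk=P[(y<.007)&(y>.000)&(abs(P[:,0])<.03)]
print("bar y",np.median(top[:,1]),"x",top[:,0].min(),"skirt",np.median(sk[:,1]))
W=cloud(c,T(c,s))[185:262,205:305].reshape(-1,3);k=(y<-.015)&(y>-.026)&(abs(P[:,2])<.007)&(abs(P[:,0])<.03);print("bar top z",np.median(W[k,2]),"expected pressed",.050+.046)
c=optics.read_camera("scene");cv2.imwrite("pics/scene7.png",cv2.resize(c["image"][150:240,150:270],None,fx=6,fy=6)[:,:,::-1]);cv2.imwrite("pics/scene7f.png",c["image"][:,:,::-1])
```

```text
bar y -0.020228826291150928 x -0.019925434305242566 skirt 0.003455698997794035
bar top z 0.09571692579171175 expected pressed 0.096
```

View pics/scene7.png

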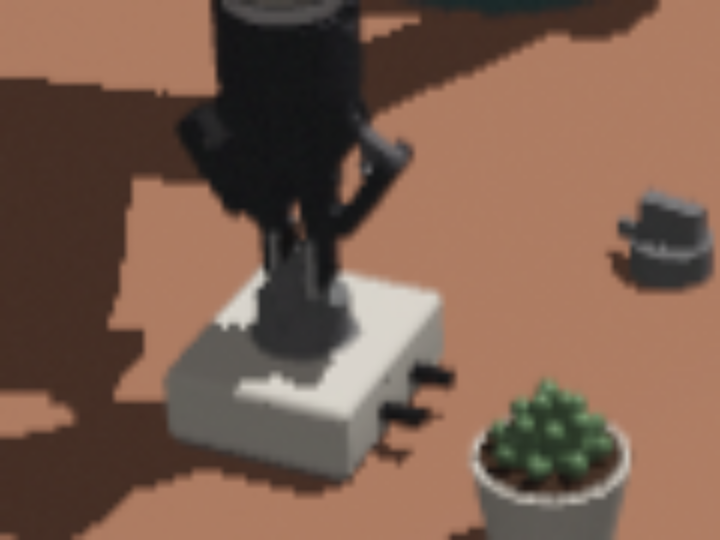

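View pics/scene7f.png

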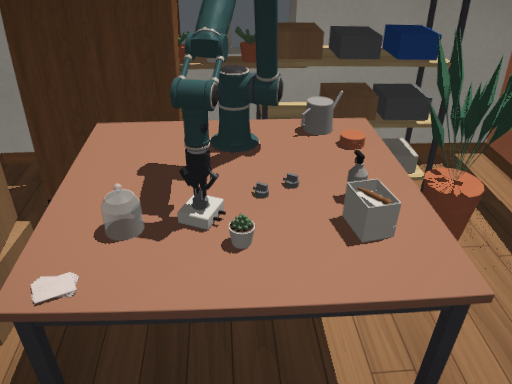

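The knob sits low on the pump with no slip in the grip. Its bar top is at 95.7 mm against 96 mm expected, and the bystanders haven't moved. I'm handing the job in while still pressing.

```bash
python3 -c "
from workcell import workorder, bot
s=bot.read_state();print(s['tool_pos'],s['wrist_force'],s['time'])
print(workorder.finish_job())"
```

```text
[ 0.58470628 -0.12975872  0.07549513] [-10.49256822   2.81967531  23.66764295] 12.35
the job is handed in; nothing more can be done
None
```

The knob is on the stem and pressed fully down, and I handed the job in at 12.35 s with the arm still holding it there. I used the knob farthest from the base, turned it about 33° so its pointer lined up with the stem's flat (yaw -24.3°), and slid it on.

- **Fit:** It went down to the home height with no measurable resistance.
- **Press:** The spring force rose steadily over about 6 mm of travel. The height then stopped at 75.6 mm (tool tip) while the force climbed to about 24 N, so the stem is on its stop.
- **Grip:** The wrist camera showed no slip, and the top of the knob read 95.7 mm against 96 mm expected.
- **Bystanders:** In the last scene picture the other things look unmoved. I checked this by eye only.
- **Unexplained reading:** A sideways force of about 11 N built up while pressing against the stop. The tool moved less than 0.5 mm sideways, so I left it.

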